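# Close a sample canister to its preset torque

## Task

Lift the square sample canister by its body, not by its loose cap, stand it fully down in the steel holder on the worktop and let go. Then take it again by the wing of its cap and turn the cap clockwise until the canister is screwed closed and the cap slips on its torque limiter; stop as soon as it has slipped, well before an eighth of a turn, and let go with the canister still standing in the holder. Leave the stamp pad and the stamp where they are.

Things in the scene. Friction and masses are not known exactly. Their poses are not given: they have to be found in the camera images.
- canister_mid (a point): Centre of the body of a loose white canister (about 0.7 kg), 25 mm above its underside. Body 56 x 56 mm, sides along this point's x and y, 50 mm high; the four ways round are equal; z up. Above it, on the same axis, heights from the underside: grey screw ring 44 mm across (53 to 60 mm), black cap disc 43 mm across (60 to 65 mm), wing (65 to 85 mm).
- wing: The cap with its wing, a black upright bar 46 mm long (x axis), 12 mm thick (y), 20 mm high (z); origin at its centre, on the canister's axis, 75 mm above the underside; free on both sides above the cap disc. Turned clockwise from above it takes the cap and screw ring with it at 0.06 N m; once the ring is closed the cap slips on at a steady 0.25 N m.
- thread_ring (a joint): Angle (rad) of the screw ring on the canister, growing clockwise seen from above: 0 loose, 2.4 closed (hard stop; the ring's small tab then stands over the small mark on the canister's shoulder). Starts between 0.1 and 0.8; stays where it is left.
- cap (a joint): Slip (rad) of cap and wing on the screw ring, growing clockwise; 0 at the start and while the ring turns with the cap. It grows only when the ring has reached its stop and the torque limiter slips; it does not spring back.
- holder: Steel holder fixed to the worktop; origin at the centre of its underside. Plate 96 x 100 x 6 mm, on which the canister stands, sides along the holder's x and y, any way round. Two rails along x, 63 mm apart inside, top 24 mm above the worktop, flared outward; two end lips 72 mm apart inside, top 12 mm above the worktop. The rails keep the canister from turning.
- ink_pad: Bystander, leave alone: flat dark-blue stamp pad in a closed tin, 56 x 70 mm, 13 mm high; origin at the centre of its underside.
- stamp: Bystander, leave alone: wooden hand stamp standing upright, 24 mm across, 64 mm high; origin at the centre of its underside.
- round_tub: Bystander that cannot be moved: lidded round plastic tub, 98 mm across, 61 mm high; origin at the centre of its underside.
- canister: The same canister, origin at the centre of its underside.
There are look-alikes about, which are no part of the job. Leave any green look-alike of the canister alone.

How it is judged:
By the outcome, as a careful person would: the job done as asked, in the order asked, and still so for the second after the job is handed in, with the robot touching nothing.
It also fails if it takes over 61 s, if anything falls off the work surface, if the arm or the gripper's body presses on something with over 40 N, if the wrist force passes 120 N, or if a joint passes its speed limit or range.

## Robot

A 7-joint arm with a two-finger parallel gripper is mounted at the origin on a cart in front of the work surface, level with it; the furniture and walls round the work are solid. World frame = base frame: x ahead of the robot, y to its left, z up, the work surface at z = 0. Lengths are in m, angles in rad, forces in N, time in s.
With the tool pointing down it reaches from about 0.425 to 0.95 m from the base axis. Payload 4.7 kg.
Tool frame: the origin (TCP) lies where the fingers leave the gripper's body, on its centre line; the fingertips stand 73 mm ahead of it and the grasp point (between the pads) lies 54 mm ahead of it; z points along the fingers, y is the direction in which the jaws open and shut (so a half turn about z gives the same grasp; the last joint's range is limited). The gripper opens to 85 mm and grips with 20 to 120 N. Pads are 22 mm wide; open, the fingers measure 114 mm over their backs; the gripper's body (76 mm by 85 mm) begins 54 mm behind the grasp point. The pads swing forward as they close: fully open they stand 13 mm farther back than shut.
Start: joints at [-1.171, 0.469, -0.049, 1.532, 0.024, 1.141, -0.082], TCP at [0.281, 0.614, 0.304] pointing down, gripper open.
Joint ranges: [-2.59, 2.59], [-0.33, 1.99], [-1.39, 1.29], [0.1, 2.45], [-1.04, 4.18], [0.21, 1.99], [-2.66, 2.66]. Speed limits (rad/s): [2.57, 2.57, 3.14, 3.14, 3.14, 3.14, 3.14].

## Interface

Orientations are given as a rotation vector (axis times angle).
In Python, from bench import env, viewer gives the robot as it stands. The module is installed in compiled form; this text tells all that it offers.
- The arm moves only by the tool send_rows, never from a script. Its argument "motion" is a list of rows, each a list of 3 entries, a list of its own where there are three numbers: the shift along the tool's x, y, z in m, then the turn about the tool's z in degrees, then the closure, from 0 (fully open) to 1 (shut). In form: [[[tx, ty, tz], yaw, jaw], ...]. A call has 1 to 12 rows; each row shifts and turns the commanded pose from where the row before left it, along the tool's axes as they then stand; what a row does not reach is not made up. A row lasts 1/10 s, in which the tool goes at most 50 mm and 8.59 degrees, less where a joint would pass 70% of its speed; a pose out of reach is approached as far as the arm can. A call is refused whole if a number of a shift passes 0.05 or a number of a turn 8.59, either way. A call with a gripper value outside its range is refused whole. The fingers move at their own pace and stop on an object; "force" is the grip in N (left out, the last holds). Time passes only in rows, so rows that do not move let the fingers close. It gives the time, the measured TCP pose, the force and the opening at its end, in the units of the state.
- env.get_obs(): the state, without advancing time (a new reading comes with each control period).
- viewer.read_camera(name): name is "scene" or "top" or "wrist"; returns a dict with "pixels" (480x640x3 uint8, red, green, blue), "z_map" (480x640 float32, m along the optical axis (not along the pixel's ray), 0 where there is no reading), "fx", "fy", "cx", "cy" (pixels), "world_to_cam" (4x4, takes a point from world to camera coordinates). Camera axes: x right, y up, looking along -z (the intrinsics and any distortion apply to the point x, -y, -z); pixel columns grow to the right and rows downward; lengths in m; the calibration is good to about 2 mm. A picture is of the moment at which its call begins.
- env.finish_job(): hands the job in, once; it reports no verdict.
The state is a dict: "t": time; "joint_pos": joint angles; "qd": joint speeds; "joint_efforts": joint torques, N m; "eef_pos": TCP position; "orientation": TCP orientation; "contact_force": force on the tool from outside, world axes, zero at the start; "ft_torque": the same for the moment, N m; "width": finger opening in m.
Only numpy, scipy, OpenCV 4.12 (cv2) and the standard library are available. Lean on these libraries where they do the work, as an engineer would, in place of code of your own. Each camera call takes 0.05 s, during which the arm holds its last target.

## Working session

There is one attempt and no reset: what is moved stays moved. The work goes in short steps, Python scripts to look and compute and a tool call to move; the robot and the scene stay as the last step left them, time stands still between calls to the robot, and variables do not carry over. Pictures are saved under pics/ and viewed, and the job is handed in when it is done.

Besides the shell and the picture viewer there is one more tool, called as name([rows], argument=value, ...), one row to a line, values as JSON. send_rows: Moves the arm, as the interface text tells. Its arguments: {"type":"object","properties":{"motion":{"type":"array","items":{"type":"array"}},"force":{"type":"number"}},"required":["motion"]}

```bash
mkdir -p pics
cat > h.py <<'E'
from bench import env, viewer
import numpy as np, cv2
def shot(name,fn):
    c=viewer.read_camera(name)
    cv2.imwrite('pics/'+fn,cv2.cvtColor(c['pixels'],cv2.COLOR_RGB2BGR))
    np.savez('pics/'+fn+'.npz',**c)
    return c
def ray(c,u,v):
    R=c['world_to_cam'][:3,:3];t=c['world_to_cam'][:3,3]
    d=np.array([(u-c['cx'])/c['fx'],-(v-c['cy'])/c['fy'],-1.0])
    return -R.T@t, R.T@d
def onz(c,u,v,z):
    o,d=ray(c,u,v); return o+d*(z-o[2])/d[2]
def dep(c,u,v):
    o,d=ray(c,u,v); return o+d*float(c['z_map'][int(v),int(u)])
def proj(c,p):
    q=c['world_to_cam'][:3,:3]@np.array(p)+c['world_to_cam'][:3,3]
    return c['cx']+c['fx']*q[0]/-q[2], c['cy']+c['fy']*q[1]/q[2]
E
python3 - <<'E'
from h import *
print(env.get_obs())
for n in ['top','scene','wrist']:
    c=shot(n,n+'0.png'); print(n,c['fx'],c['fy'],c['cx'],c['cy'],c['world_to_cam'].round(3).tolist(), [k for k in c])
E
```

```text
{'t': 0.0, 'joint_pos': array([-1.17089937,  0.46946559, -0.0485937 ,  1.53372581,  0.02408794,
        1.14098062, -0.08228927]), 'qd': array([-1.99332023e-03, -1.47684375e-03, -8.05764877e-04,  9.97357310e-04,
       -4.16441217e-05, -8.93250344e-04,  1.15238421e-03]), 'joint_efforts': array([ 5.04348336e-04, -5.10313475e+01, -4.62867517e-02, -2.37709343e+01,
        1.07615176e-02,  7.63933029e-03, -3.33227355e-06]), 'eef_pos': array([0.28044599, 0.61348668, 0.30283148]), 'orientation': array([-0.66827032, -3.06932136,  0.00308005]), 'contact_force': array([-0.29022436,  0.18422264, -0.32834856]), 'ft_torque': array([-0.00865014,  0.01548065, -0.05239233]), 'width': 0.08539961091811524}
top 595.4534813269413 595.4534813269413 315.21700087041233 239.36418943975815 [[-0.026, -1.0, 0.002, -0.099], [0.992, -0.025, 0.121, -0.571], [-0.121, 0.005, 0.993, -1.301], [0.0, 0.0, 0.0, 1.0]] ['pixels', 'z_map', 'fx', 'fy', 'cx', 'cy', 'world_to_cam']
scene 485.7647651661559 485.7647651661559 320.0172160869268 244.0123772257788 [[-0.715, -0.699, 0.006, 0.345], [0.575, -0.584, 0.573, -0.45], [-0.397, 0.413, 0.82, -0.654], [0.0, 0.0, 0.0, 1.0]] ['pixels', 'z_map', 'fx', 'fy', 'cx', 'cy', 'world_to_cam']
wrist 428.7612006362263 428.7612006362263 329.3428855390898 234.04842999096135 [[0.416, 0.909, -0.002, -0.675], [-0.871, 0.398, -0.287, 0.038], [-0.26, 0.121, 0.958, -0.379], [0.0, 0.0, 0.0, 1.0]] ['pixels', 'z_map', 'fx', 'fy', 'cx', 'cy', 'world_to_cam']
```

View pics/top0.png

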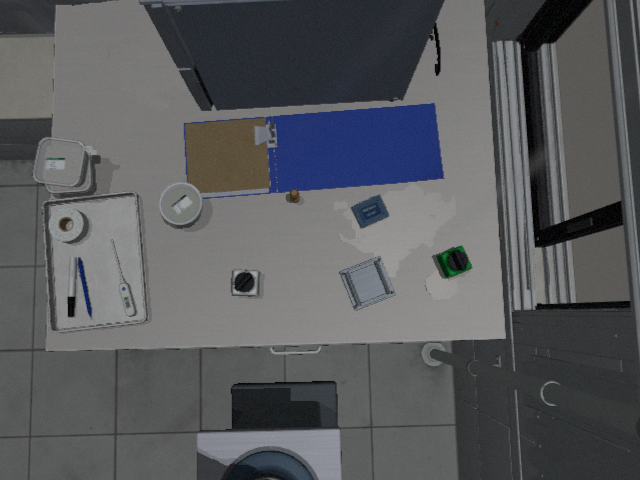

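View pics/scene0.png

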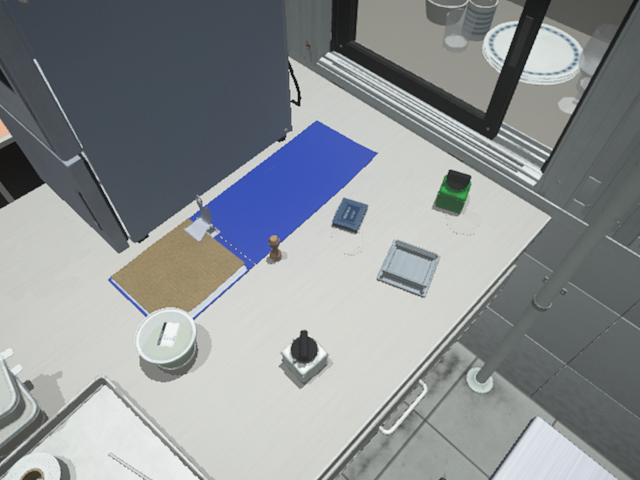

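View pics/wrist0.png

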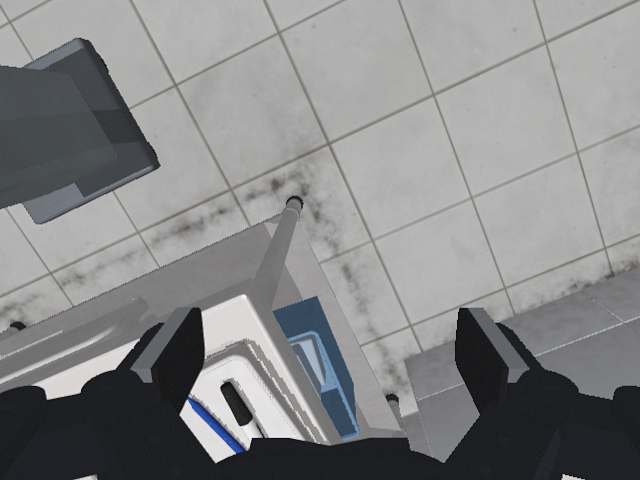

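The top view shows the white canister at about (245,282), the holder at (368,283), the green look-alike at (454,262), the stamp at (293,196), the stamp pad at (370,211) and the tub at (181,204). The scene view agrees. Next I'll measure the poses.

Run:
```python
from h import *
for n in ['top','scene']:
    c=dict(np.load(f'pics/{n}0.png.npz')); im=c['pixels']
    box={'top':[(222,262,270,302),(330,250,405,315)],'scene':[(270,320,340,395),(365,230,450,305)]}[n]
    for (x0,y0,x1,y1),z in zip(box,[0,0]):
        cr=im[y0:y1,x0:x1]; f=6
        b=cv2.resize(cv2.cvtColor(cr,cv2.COLOR_RGB2BGR),None,fx=f,fy=f,interpolation=cv2.INTER_NEAREST)
        cv2.imwrite(f'pics/{n}_crop{x0}.png',b)
    # points by depth
    for name,(x0,y0,x1,y1) in zip(['can','hold'],box):
        vv,uu=np.mgrid[y0:y1,x0:x1]
        P=np.array([dep(c,u,v) for u,v in zip(uu.ravel(),vv.ravel())])
        m=c['z_map'][y0:y1,x0:x1].ravel()>0
        col=im[y0:y1,x0:x1].reshape(-1,3).astype(int)
        bands={'can':[(.04,.056),(.0565,.067),(.075,.095)],'hold':[(.003,.009),(.009,.015),(.017,.03)]}[name]
        print(n,name,'tablez',np.median(P[m&(P[:,2]<.003),2]))
        for lo,hi in bands:
            s=m&(P[:,2]>lo)&(P[:,2]<hi)
            if s.sum()<5: print(lo,hi,s.sum());continue
            r=cv2.minAreaRect(P[s][:,:2].astype(np.float32)*1000)
            print(lo,hi,s.sum(),P[s].mean(0).round(4),[np.round(k,1) for k in r],'z',np.median(P[s][:,2]).round(4))
c=dict(np.load('pics/top0.png.npz'))
print('stamp',dep(c,293,194),'pad',dep(c,370,211),'tub',dep(c,181,200),'green',dep(c,454,262))
```

```text
top can tablez -0.0011981561397832463
0.04 0.056 308 [0.4745 0.0403 0.0484] [array([475.3,  43.7]), array([55.6, 56.3]), np.float64(86.4)] z 0.0486
0.0565 0.067 168 [0.4741 0.0429 0.0633] [array([474. ,  42.7]), array([45.6, 39.5]), np.float64(54.9)] z 0.0638
0.075 0.095 126 [0.475  0.0434 0.0839] [array([475.3,  43.1]), array([12.4, 45.1]), np.float64(44.8)] z 0.0838
top hold tablez -0.0010855056681565722
0.003 0.009 1125 [ 0.469  -0.2289  0.0055] [array([ 471.2, -229.6]), array([169.5, 146.1]), np.float64(88.3)] z 0.0053
0.009 0.015 277 [ 0.4701 -0.2281  0.0113] [array([ 468.8, -229.8]), array([94.9, 95.9]), np.float64(18.9)] z 0.0111
0.017 0.03 200 [ 0.4702 -0.2314  0.0218] [array([ 468.8, -229.6]), array([79.3, 79.1]), np.float64(19.6)] z 0.0214
scene can tablez -0.0017748769175525703
0.04 0.056 534 [0.4657 0.0518 0.0476] [array([474.2,  44. ]), array([56.1, 56.2]), np.float64(84.4)] z 0.0478
0.0565 0.067 369 [0.4729 0.0456 0.0629] [array([473.6,  44.2]), array([43. , 41.5]), np.float64(44.4)] z 0.0634
0.075 0.095 231 [0.4733 0.0448 0.0825] [array([474.3,  44.1]), array([12.7, 44.6]), np.float64(45.3)] z 0.0829
scene hold tablez -0.0017032684222785255
0.003 0.009 1308 [ 0.4653 -0.225   0.0051] [array([ 467.5, -228.6]), array([ 95.4, 100.2]), np.float64(19.9)] z 0.0048
0.009 0.015 369 [ 0.4673 -0.2268  0.0117] [array([ 467.1, -227.6]), array([87.6, 76.9]), np.float64(19.5)] z 0.0113
0.017 0.03 247 [ 0.4706 -0.2399  0.0209] [array([ 468.2, -229.8]), array([79. , 80.2]), np.float64(19.2)] z 0.0211
stamp [ 0.66784854 -0.06661736  0.05811414] pad [ 0.63314069 -0.24123219  0.010675  ] tub [0.65990825 0.18150845 0.06188088] green [ 0.50646424 -0.41483247  0.06584788]
```

Run:
```python
import cv2,numpy as np
a=[cv2.imread('pics/'+f) for f in ['top_crop222.png','top_crop330.png','scene_crop270.png','scene_crop365.png']]
o=np.zeros((600,800,3),np.uint8)
for i,p in enumerate(a):
    s=min(300/p.shape[0],400/p.shape[1]); p=cv2.resize(p,None,fx=s,fy=s); y,x=(i//2)*300,(i%2)*400; o[y:y+p.shape[0],x:x+p.shape[1]]=p[:300,:400]
cv2.imwrite('pics/m.png',o)
```

```text
(no output)
```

View pics/m.png

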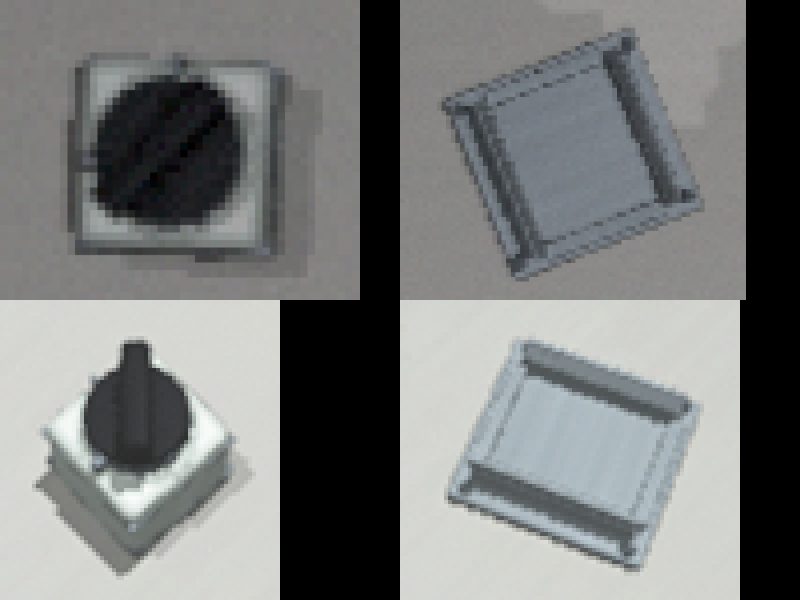

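The canister is at about (0.4745, 0.0437) with yaw −4.5° and its wing at −45°. The holder is at (0.4684, −0.2294) with its rails along +19.4°. In the mosaic, the ring tab is on the left of the canister (85,160) and the shoulder mark at the top (180,65), so about 95° remains to close. Next is a helper to plan rows.

```bash
cat > plan.py <<'E'
from h import *
from scipy.spatial.transform import Rotation as Rt
def state():
    o=env.get_obs(); R=Rt.from_rotvec(o['orientation']).as_matrix()
    y=R[:,1]; a=np.degrees(np.arctan2(y[1],y[0]))
    return o,R,a
def rep():
    o,R,a=state()
    print('t',round(o['t'],2),'p',o['eef_pos'].round(4),'jaw',round(a,2),'tilt',(R[:,2]).round(4),'F',o['contact_force'].round(2),'M',o['ft_torque'].round(3),'w',round(o['width'],4),'q',o['joint_pos'].round(2))
def plan(target,jaw,n,closure):
    o,R,a=state(); p=o['eef_pos'].copy(); t=np.array(target,float)
    d=((a-jaw+90)%180)-90   # clockwise turn = + about tool z
    print('turn',d.round(2))
    done=0
    for i in range(n):
        goal=o['eef_pos']+(t-o['eef_pos'])*(i+1)/n
        s=np.round(R.T@(goal-p),3)
        p=p+R@s
        y=round(d*(i+1)/n-done,1); done+=y
        R=R@Rt.from_euler('z',y,degrees=True).as_matrix()
        print(f'[[{s[0]},{s[1]},{s[2]}],{y},{closure}],')
E
python3 -c "
from plan import *
rep(); plan([.4745,.0437,.26],-4.5,14,0)"
```

```text
t 0.15 p [0.2805 0.6136 0.3031] jaw 65.43 tilt [-6.0e-04 -1.5e-03 -1.0e+00] F [-0.52 -0.18 -0.49] M [0.012 0.002 0.008] w 0.0852 q [-1.17  0.47 -0.05  1.53  0.02  1.14 -0.08]
turn 69.93
[[-0.03,-0.031,0.003],5.0,0],
[[-0.032,-0.029,0.003],5.0,0],
[[-0.034,-0.026,0.003],5.0,0],
[[-0.037,-0.022,0.004],5.0,0],
[[-0.038,-0.019,0.003],5.0,0],
[[-0.04,-0.016,0.003],5.0,0],
[[-0.041,-0.012,0.003],5.0,0],
[[-0.043,-0.009,0.003],5.0,0],
[[-0.042,-0.005,0.003],5.0,0],
[[-0.043,-0.001,0.003],5.0,0],
[[-0.043,0.002,0.003],4.9,0],
[[-0.043,0.006,0.004],5.0,0],
[[-0.042,0.01,0.003],5.0,0],
[[-0.04,0.014,0.003],5.0,0],
```

send_rows([
  [[-0.03,-0.031,0.003],5,0],
  [[-0.032,-0.029,0.003],5,0],
  [[-0.034,-0.026,0.003],5,0],
  [[-0.037,-0.022,0.004],5,0],
  [[-0.038,-0.019,0.003],5,0],
  [[-0.04,-0.016,0.003],5,0],
  [[-0.041,-0.012,0.003],5,0],
  [[-0.043,-0.009,0.003],5,0],
  [[-0.042,-0.005,0.003],5,0],
  [[-0.043,-0.001,0.003],5,0],
])

```text
t: 1.15
eef_pos: [0.4195, 0.2056, 0.2728]
orientation: [-1.907, -2.496, -0.0]
contact_force: [1.9, 0.1, -0.1]
width: 0.0856
```

send_rows([
  [[-0.043,0.002,0.003],5,0],
  [[-0.043,0.006,0.004],5,0],
  [[-0.042,0.01,0.003],5,0],
  [[-0.04,0.014,0.003],5,0],
  [[0,0,0],0,0],
  [[0,0,0],0,0],
])

```text
t: 1.75
eef_pos: [0.4746, 0.0436, 0.2597]
orientation: [-2.31, -2.129, 0.001]
contact_force: [-0.1, 0.1, 0.1]
width: 0.0855
```

```bash
python3 -c "
from plan import *
rep(); shot('wrist','w1.png')"
```

```text
t 1.75 p [0.4746 0.0436 0.2597] jaw -4.68 tilt [-6.e-04  0.e+00 -1.e+00] F [-0.11  0.09  0.14] M [0.06  0.024 0.008] w 0.0855 q [-0.55  0.2   0.43  2.06 -0.11  0.9  -0.15]
```

View pics/w1.png

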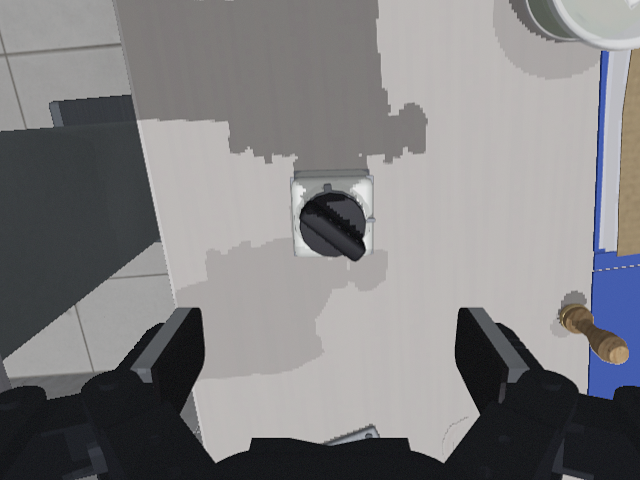

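The wrist view shows the canister at about (333,215), square to the jaws. The ring tab is at (328,186) and the shoulder mark at (371,219), so about 95° clockwise remains.

Run:
```python
from plan import *
c=dict(np.load('pics/w1.png.npz'))
x0,y0,x1,y1=270,150,400,280
vv,uu=np.mgrid[y0:y1,x0:x1]
P=np.array([dep(c,u,v) for u,v in zip(uu.ravel(),vv.ravel())])
m=c['z_map'][y0:y1,x0:x1].ravel()>0
print(np.median(P[m&(P[:,2]<.01),2]))
for lo,hi in [(.045,.055),(.059,.067),(.077,.095)]:
    s=m&(P[:,2]>lo)&(P[:,2]<hi); r=cv2.minAreaRect(P[s][:,:2].astype(np.float32)*1000); print(s.sum(),[np.round(k,1) for k in r],np.median(P[s][:,2]))
t=onz(c,328,186,.056)[:2];k=onz(c,371,219,.052)[:2];ce=np.array([.4745,.0437])
for q in (t,k): print(q, np.degrees(np.arctan2(*(q-ce)[::-1])), np.linalg.norm(q-ce))
plan([.4745,.0437,.092],-4.6,5,0)
```

```text
0.00010814878364551195
2506 [array([477.2,  42.7]), array([55.9, 56.3]), np.float64(86.5)] 0.04974201203654402
1950 [array([476.6,  43. ]), array([43.2, 41.3]), np.float64(42.6)] 0.06521925814246934
1580 [array([476.9,  42.7]), array([13.1, 45.9]), np.float64(46.0)] 0.0848038484057174
[0.47598363 0.06734268] 86.40928119048436 0.023689188034228568
[0.50276114 0.04203322] -3.375272860122658 0.028310249955915117
turn 0.07
[[-0.0,0.0,0.034],0.0,0],
[[-0.001,0.0,0.033],0.0,0],
[[0.0,0.0,0.034],0.0,0],
[[-0.0,0.0,0.033],0.1,0],
[[-0.0,0.0,0.034],-0.0,0],
```

send_rows([
  [[0,0.001,0.034],-0.2,0],
  [[0,0,0.034],-0.2,0],
  [[0,0,0.034],0,0],
  [[0,0,0.034],0,0],
  [[0,0,0.032],0,0],
  [[0,0,0],0,0],
  [[0,0,0],0,0.3],
  [[0,0,0],0,0.6],
  [[0,0,0],0,1],
  [[0,0,0],0,1],
  [[0,0,0],0,1],
  [[0,0,0],0,1],
], force=60)

```text
t: 3.0
eef_pos: [0.4767, 0.045, 0.0937]
orientation: [2.299, 2.14, 0.005]
contact_force: [-1.7, 1.1, 7.5]
width: 0.0551
```

```bash
python3 -c "
from plan import *
rep(); shot('scene','s2.png');shot('wrist','w2.png')"
```

```text
t 3.0 p [0.4767 0.045  0.0937] jaw -4.12 tilt [ 0.003   0.0017 -1.    ] F [-1.73  1.06  7.54] M [0.19  0.377 0.057] w 0.0551 q [-0.44  0.48  0.32  2.18 -0.3   0.52  0.04]
```

View pics/s2.png

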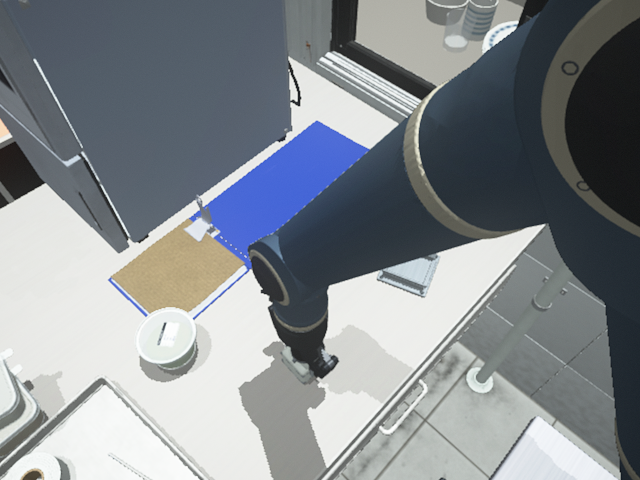

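View pics/w2.png

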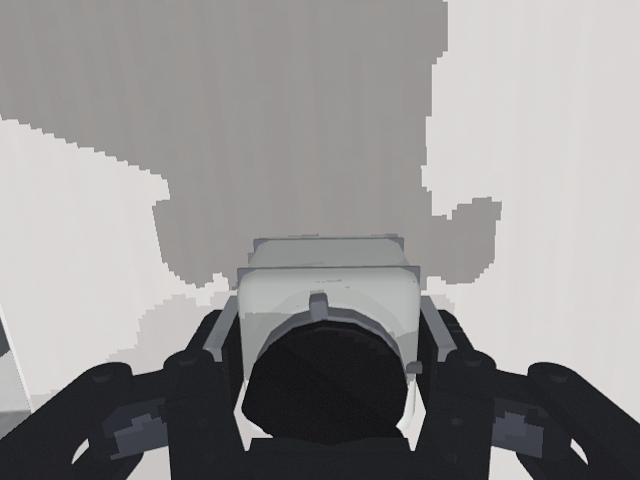

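The wrist view shows both pads on the canister's white body on either side, with the cap (centre about (327,380)) clear of the gripper. Lifting.

send_rows([
  [[0,0,-0.01],0,1],
  [[0,0,-0.02],0,1],
  [[0,0,-0.03],0,1],
  [[0,0,-0.03],0,1],
  [[0,0,0],0,1],
  [[0,0,0],0,1],
])

```text
t: 3.7
eef_pos: [0.475, 0.0444, 0.1818]
orientation: [-2.3, -2.139, -0.001]
contact_force: [-0.3, 0.5, -6.9]
width: 0.0547
```

```bash
python3 -c "
from plan import *
rep(); shot('wrist','w3.png');shot('top','t3.png'); plan([.4684,-.2294,.18],19.4,9,1)"
```

```text
t 3.7 p [0.475  0.0444 0.1818] jaw -4.16 tilt [-0.e+00  6.e-04 -1.e+00] F [-0.31  0.5  -6.87] M [0.045 0.042 0.002] w 0.0547 q [-0.52  0.32  0.41  2.13 -0.19  0.72 -0.06]
turn -23.56
[[-0.03,0.002,0.0],-2.6,1],
[[-0.031,-0.0,0.0],-2.6,1],
[[-0.03,-0.001,0.0],-2.7,1],
[[-0.03,-0.003,0.0],-2.6,1],
[[-0.031,-0.004,0.0],-2.6,1],
[[-0.03,-0.005,0.0],-2.6,1],
[[-0.029,-0.007,0.0],-2.6,1],
[[-0.029,-0.008,0.001],-2.6,1],
[[-0.029,-0.01,-0.0],-2.7,1],
```

View pics/w3.png

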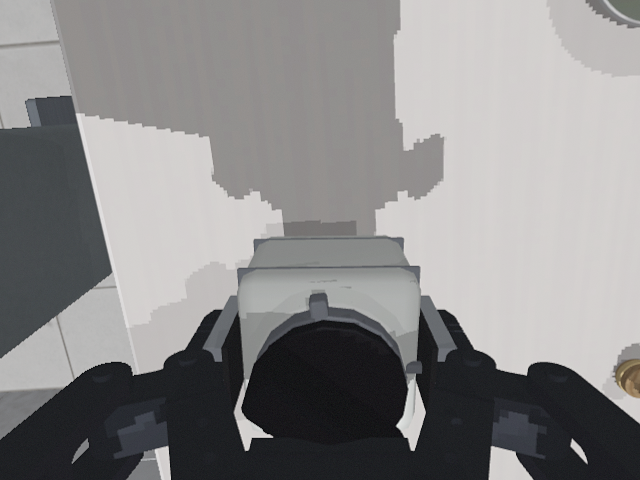

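The canister is lifted: it carries 6.9 N and sits upright between the pads. Now its centre in the tool frame, from the wrist depth.

Run:
```python
from plan import *
o,R,a=state()
c=dict(np.load('pics/w3.png.npz'))
x0,y0,x1,y1=215,220,440,470
vv,uu=np.mgrid[y0:y1,x0:x1]
P=np.array([dep(c,u,v) for u,v in zip(uu.ravel(),vv.ravel())])
m=c['z_map'][y0:y1,x0:x1].ravel()>0
T=(P-o['eef_pos'])@R   # tool frame
print(np.histogram(T[m,2],bins=np.arange(0,.12,.003)))
for lo,hi in [(.038,.046),(.023,.032)]:
    s=m&(T[:,2]>lo)&(T[:,2]<hi)&(abs(T[:,1])<.032)
    print(lo,s.sum(),T[s].min(0).round(4),T[s].max(0).round(4),np.median(T[s],0).round(4), np.percentile(T[s],[1,99],axis=0).round(4).tolist())
# near wall face vertical +x side
s=m&(abs(T[:,1])<.02)&(T[:,2]>.05)&(T[:,2]<.085); print(s.sum(),np.median(T[s],0), np.percentile(T[s],[5,95],axis=0).round(4).tolist())
# disc arc fit : pixels black with z in disc band
```

```text
(array([ 225,  130, 3515, 1363, 1071, 1068, 1061,  908, 2778, 5150, 1743,
       1257, 1307, 3866, 5346, 2051,  943,  857,  634,  616,  547,  445,
        415,  400,  385,  339,  409,  399,  184,    1,    0,    0,    0,
          0,    0,    0,    0,    0,    0]), array([0.   , 0.003, 0.006, 0.009, 0.012, 0.015, 0.018, 0.021, 0.024,
       0.027, 0.03 , 0.033, 0.036, 0.039, 0.042, 0.045, 0.048, 0.051,
       0.054, 0.057, 0.06 , 0.063, 0.066, 0.069, 0.072, 0.075, 0.078,
       0.081, 0.084, 0.087, 0.09 , 0.093, 0.096, 0.099, 0.102, 0.105,
       0.108, 0.111, 0.114, 0.117]))
0.038 10449 [-0.0287 -0.032   0.038 ] [0.0262 0.032  0.046 ] [0.0169 0.0041 0.0424] [[-0.0249, -0.0295, 0.0383], [0.0251, 0.0297, 0.0459]]
0.023 9047 [-0.0157 -0.0298  0.023 ] [0.0247 0.0311 0.032 ] [0.0087 0.0078 0.0273] [[-0.0092, -0.0285, 0.0233], [0.0196, 0.0304, 0.0319]]
3947 [ 2.58174919e-02 -4.16397437e-05  6.45002348e-02] [[0.0254, -0.018, 0.0512], [0.0263, 0.018, 0.0819]]
```

send_rows([
  [[-0.03,0.002,0],-2.6,1],
  [[-0.031,0,0],-2.6,1],
  [[-0.03,-0.001,0],-2.6,1],
  [[-0.03,-0.003,0],-2.6,1],
  [[-0.031,-0.004,0],-2.6,1],
  [[-0.03,-0.005,0],-2.6,1],
  [[-0.029,-0.007,0],-2.6,1],
  [[-0.029,-0.008,0],-2.6,1],
  [[-0.027,-0.01,0],-2.7,1],
  [[0,0,0],0,1],
  [[0,0,0],0,1],
])

```text
t: 4.9
eef_pos: [0.4671, -0.2276, 0.1801]
orientation: [-1.818, -2.557, 0.002]
contact_force: [-1.0, 1.0, -6.8]
width: 0.0552
```

```bash
python3 -c "
from plan import *
rep(); shot('wrist','w4.png');shot('scene','s4.png'); plan([.4678,-.2278,.12],19.4,4,1)"
```

```text
t 4.9 p [ 0.4671 -0.2276  0.1801] jaw 19.18 tilt [-0.0039  0.0013 -1.    ] F [-1.03  1.02 -6.83] M [ 0.106 -0.04  -0.011] w 0.0552 q [ 0.07  0.38  0.38  2.04 -0.2   0.76  0.9 ]
turn -0.02
[[-0.0,-0.0,0.015],-0.0,1],
[[-0.001,-0.0,0.015],-0.0,1],
[[-0.0,-0.0,0.015],-0.0,1],
[[-0.001,-0.001,0.015],-0.0,1],
```

View pics/w4.png

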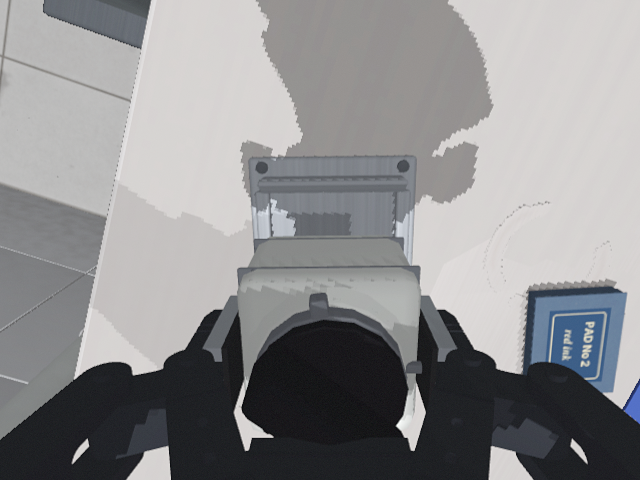

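View pics/s4.png

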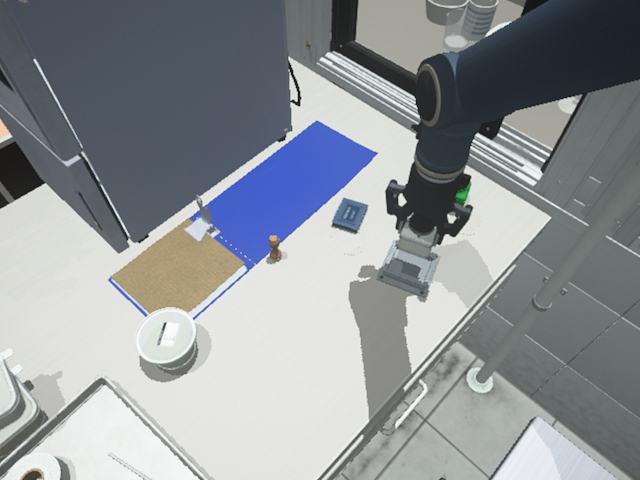

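The wrist view shows the holder's +y rail and plate edge (row 157, columns 250–415) square to the canister. I'll check the canister's offset from the holder in this same view, so the camera bias cancels.

Run:
```python
from plan import *
o,R,a=state()
c=dict(np.load('pics/w4.png.npz'))
x0,y0,x1,y1=225,140,440,262
vv,uu=np.mgrid[y0:y1,x0:x1]
P=np.array([dep(c,u,v) for u,v in zip(uu.ravel(),vv.ravel())])
T=(P-o['eef_pos'])@R
z=P[:,2]
ts=(P-np.r_[o['eef_pos'][:2],0])@R
for lo,hi in [(.003,.008),(.0105,.0135),(.021,.026)]:
    s=(z>lo)&(z<hi)
    r=np.percentile(ts[s],[0.5,99.5],axis=0).round(4)
    print(lo,s.sum(),r[:,:2].tolist(),np.median(z[s]))
print('table',np.median(z[z<.003]))
# face of canister
c2=dict(np.load('pics/w4.png.npz'))
vv,uu=np.mgrid[240:266,270:390]
P=np.array([dep(c,u,v) for u,v in zip(uu.ravel(),vv.ravel())]);T=(P-o['eef_pos'])@R
print(np.median(T,0),'edges')
s=np.r_[0:0]
vv,uu=np.mgrid[266:300,230:430]
P=np.array([dep(c,u,v) for u,v in zip(uu.ravel(),vv.ravel())]);T=(P-o['eef_pos'])@R
s=(T[:,2]>.041)&(T[:,2]<.045);print(np.percentile(T[s],[1,99],axis=0).round(4).tolist())
```

```text
0.003 9186 [[-0.0109, -0.047], [0.0444, 0.048]] 0.006255213466626122
0.0105 1406 [[-0.0122, -0.0433], [0.0343, 0.0444]] 0.012111448013506443
0.021 1213 [[0.0287, -0.039], [0.0341, 0.0396]] 0.023993754572492365
table 6.394921216651417e-05
[ 0.02410399 -0.00047428  0.06805146] edges
[[0.018, -0.0248, 0.0417], [0.0228, 0.0228, 0.045]]
```

Run:
```python
from plan import *
o,R,a=state()
for f in ['w3','w4']:
    c=dict(np.load(f'pics/{f}.png.npz'))
    eef=o['eef_pos'] if f=='w4' else None
    W=np.linalg.inv(c['world_to_cam'])
    vv,uu=np.mgrid[241:264,262:396]
    d=c['z_map'][vv,uu].ravel()
    X=np.c_[((uu.ravel()-c['cx'])/c['fx'])*d,((vv.ravel()-c['cy'])/c['fy'])*d,d]
    for r in (0,8,16,22): print(f,r,np.median(X.reshape(23,-1,3)[r],0).round(4))
c=dict(np.load('pics/w4.png.npz'));
vv,uu=np.mgrid[241:264,262:396]
P=np.array([dep(c,u,v) for u,v in zip(uu.ravel(),vv.ravel())])
ts=((P-np.r_[o['eef_pos'][:2],0]))@np.c_[np.r_[R[:2,0],0],np.r_[R[:2,1],0],[0,0,1]]
for r in (0,4,8,12,16,20,22): print(np.median(ts.reshape(23,-1,3)[r],0).round(4))
for u in (300,330,370):
  print([(v,np.round(dep(c,u,v)@R[:,0]-np.r_[o['eef_pos'][:2],0]@R[:,0],4),np.round(dep(c,u,v)[2],4)) for v in range(152,200,3)])
```

```text
w3 0 [-0.0003  0.0026  0.1585]
w3 8 [-0.0003  0.0052  0.1495]
w3 16 [-0.0003  0.0076  0.1415]
w3 22 [-0.0003  0.0092  0.1363]
w4 0 [-0.0003  0.0026  0.1584]
w4 8 [-0.0003  0.0052  0.1495]
w4 16 [-0.0003  0.0076  0.1414]
w4 22 [-1.00e-04  9.20e-03  1.36e-01]
[ 0.0243 -0.0012  0.0993]
[ 0.0242 -0.0012  0.1041]
[ 0.0243 -0.0012  0.1086]
[ 0.0243 -0.0008  0.113 ]
[ 0.0243 -0.0011  0.117 ]
[ 0.0243 -0.0011  0.1209]
[ 0.0243 -0.0008  0.1227]
[(152, np.float64(0.0468), np.float64(-0.0003)), (155, np.float64(0.0451), np.float64(-0.0006)), (158, np.float64(0.044), np.float64(0.0052)), (161, np.float64(0.0425), np.float64(0.0069)), (164, np.float64(0.0408), np.float64(0.0063)), (167, np.float64(0.039), np.float64(0.0059)), (170, np.float64(0.0373), np.float64(0.0058)), (173, np.float64(0.0357), np.float64(0.0067)), (176, np.float64(0.034), np.float64(0.0066)), (179, np.float64(0.0338), np.float64(0.016)), (182, np.float64(0.0335), np.float64(0.0238)), (185, np.float64(0.0321), np.float64(0.0247)), (188, np.float64(0.03), np.float64(0.0225)), (191, np.float64(0.0278), np.float64(0.0195)), (194,
[... 891 characters left out ...]
55, np.float64(0.045), np.float64(-0.0005)), (158, np.float64(0.0438), np.float64(0.0046)), (161, np.float64(0.0422), np.float64(0.0049)), (164, np.float64(0.0407), np.float64(0.0063)), (167, np.float64(0.0389), np.float64(0.0059)), (170, np.float64(0.0373), np.float64(0.0066)), (173, np.float64(0.0356), np.float64(0.0065)), (176, np.float64(0.0341), np.float64(0.008)), (179, np.float64(0.034), np.float64(0.0175)), (182, np.float64(0.0335), np.float64(0.0242)), (185, np.float64(0.0319), np.float64(0.0243)), (188, np.float64(0.0298), np.float64(0.0216)), (191, np.float64(0.0275), np.float64(0.0184)), (194, np.float64(0.0237), np.float64(0.0079)), (197, np.float64(0.0217), np.float64(0.0064))]
```

send_rows([
  [[-0.001,0.001,0.02],0,1],
  [[0,0,0.02],0,1],
  [[0,0,0.015],0,1],
  [[0,0,0.005],0,1],
  [[0,0,0.005],0,1],
  [[0,0,0.004],0,1],
  [[0,0,0.004],0,1],
  [[0,0,0],0,1],
])

```text
t: 5.8
eef_pos: [0.4697, -0.2276, 0.1088]
orientation: [-1.817, -2.563, -0.0]
contact_force: [0.7, -0.0, -6.9]
width: 0.0551
```

```bash
python3 -c "
from plan import *
rep(); shot('wrist','w5.png')"
```

```text
t 5.8 p [ 0.4697 -0.2276  0.1088] jaw 19.34 tilt [-2.e-04  3.e-04 -1.e+00] F [ 0.73 -0.04 -6.87] M [ 0.019  0.007 -0.019] w 0.0551 q [ 0.12  0.5   0.32  2.08 -0.27  0.61  0.97]
```

View pics/w5.png

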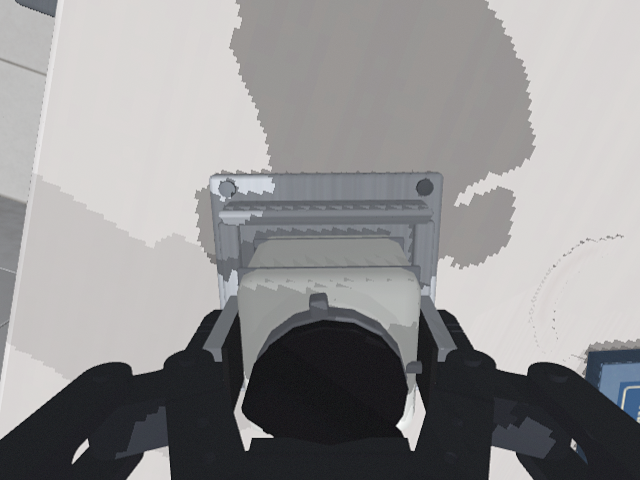

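The canister is between the rails with its underside near z=0.017 and no side force. Continuing down.

send_rows([
  [[0,0,0.003],0,1],
  [[0,0,0.003],0,1],
  [[0,0,0.002],0,1],
  [[0,0,0.001],0,1],
  [[0,0,0],0,1],
  [[0,0,0],0,1],
])

```text
t: 6.45
eef_pos: [0.4698, -0.2278, 0.0998]
orientation: [1.817, 2.563, 0.0]
contact_force: [-0.0, 0.8, -6.6]
width: 0.0548
```

```bash
python3 -c "
from plan import *
rep()"
```

```text
t 6.45 p [ 0.4698 -0.2278  0.0998] jaw 19.33 tilt [ 2.e-04 -0.e+00 -1.e+00] F [-0.02  0.81 -6.65] M [-0.02  -0.005  0.038] w 0.0548 q [ 0.12  0.52  0.31  2.08 -0.28  0.59  0.97]
```

send_rows([
  [[0,0,0.001],0,1],
  [[0,0,0.001],0,1],
  [[0,0,0],0,1],
  [[0,0,0],0,1],
])

```text
t: 6.85
eef_pos: [0.4698, -0.2279, 0.0997]
orientation: [1.817, 2.563, 0.002]
contact_force: [-5.2, 2.1, 12.2]
width: 0.0549
```

It touched down at TCP z=0.0997. That is the table grasp height of 0.0937 plus the 6 mm plate, so the canister is fully seated. Releasing and rising.

send_rows([
  [[0,0,-0.001],0,0.6],
  [[0,0,0],0,0.2],
  [[0,0,0],0,0],
  [[0,0,0],0,0],
  [[0,0,0],0,0],
  [[0,0,-0.02],0,0],
  [[0,0,-0.04],0,0],
  [[0,0,-0.05],0,0],
  [[0,0,-0.04],0,0],
  [[0,0,0],0,0],
  [[0,0,0],0,0],
])

```text
t: 7.95
eef_pos: [0.47, -0.2278, 0.2496]
orientation: [1.816, 2.562, 0.002]
contact_force: [0.4, -0.0, -0.7]
width: 0.0856
```

Run:
```python
from plan import *
rep(); c=shot('wrist','w6.png')
o,R,a=state()
x0,y0,x1,y1=200,100,460,330
vv,uu=np.mgrid[y0:y1,x0:x1]
P=np.array([dep(c,u,v) for u,v in zip(uu.ravel(),vv.ravel())])
for lo,hi in [(.052,.060),(.067,.074),(.083,.097)]:
    s=(P[:,2]>lo)&(P[:,2]<hi); 
    if s.sum()<10: print(lo,s.sum()); continue
    r=cv2.minAreaRect(P[s][:,:2].astype(np.float32)*1000); print(s.sum(),[np.round(k,1) for k in r],np.median(P[s][:,2]))
```

```text
t 7.95 p [ 0.47   -0.2278  0.2496] jaw 19.34 tilt [ 2.1e-03 -2.0e-04 -1.0e+00] F [ 0.42 -0.04 -0.66] M [-0.002  0.004  0.062] w 0.0856 q [ 0.03  0.29  0.42  1.97 -0.15  0.9   0.86]
2583 [array([ 471.4, -229.6]), array([55.6, 55. ]), np.float64(19.9)] 0.05577998261957279
1998 [array([ 470. , -229.3]), array([42.2, 40.9]), np.float64(58.2)] 0.07124672729200991
1793 [array([ 471.2, -230. ]), array([13.3, 46.2]), np.float64(68.7)] 0.09078798843999675
```

View pics/w6.png

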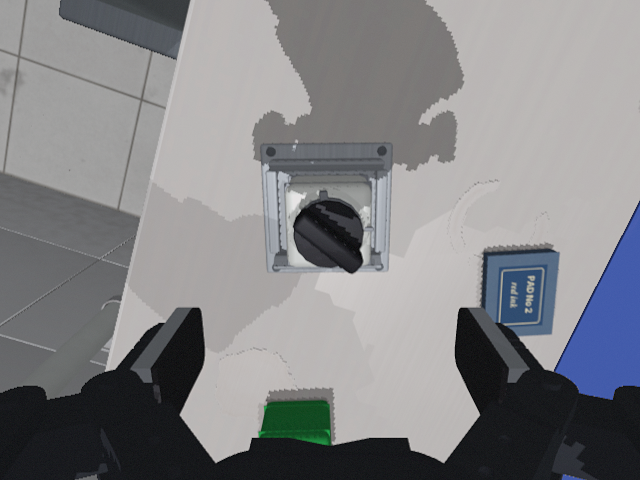

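The canister is seated square in the holder, with body top at 0.056 and wing top at 0.091, both as expected. The wing's short axis is at 68.7°. In the wrist view the tab is at (322,195) and the shoulder mark at (369,229).

```bash
python3 -c "
from plan import *
plan([.4708,-.230,.149],68.7,7,0)"
```

```text
turn -49.36
[[-0.0,0.0,0.014],-7.1,0],
[[-0.001,0.0,0.014],-7.0,0],
[[-0.0,0.0,0.015],-7.1,0],
[[-0.001,-0.0,0.014],-7.0,0],
[[-0.0,-0.0,0.014],-7.1,0],
[[-0.001,-0.0,0.014],-7.0,0],
[[0.0,-0.001,0.014],-7.1,0],
```

send_rows([
  [[0,0,0.014],-7.1,0],
  [[-0.001,0,0.014],-7.1,0],
  [[0,0,0.014],-7.1,0],
  [[-0.001,0,0.014],-7.1,0],
  [[0,0,0.014],-7,0],
  [[-0.001,0,0.014],-7,0],
  [[0,-0.001,0.014],-7,0],
  [[0,0,0],0,0],
  [[0,0,0],0,0],
])

```text
t: 8.9
eef_pos: [0.4704, -0.2308, 0.1496]
orientation: [-0.584, -3.084, -0.001]
contact_force: [-0.6, 0.4, 1.0]
width: 0.0853
```

Run:
```python
from plan import *
rep(); c=shot('wrist','w7.png')
```

```text
t 8.9 p [ 0.4704 -0.2308  0.1496] jaw 68.56 tilt [-0.0029  0.0012 -1.    ] F [-0.61  0.38  0.99] M [-0.004 -0.025  0.051] w 0.0853 q [ 0.23  0.42  0.19  2.04 -0.12  0.69  1.69]
```

View pics/w7.png

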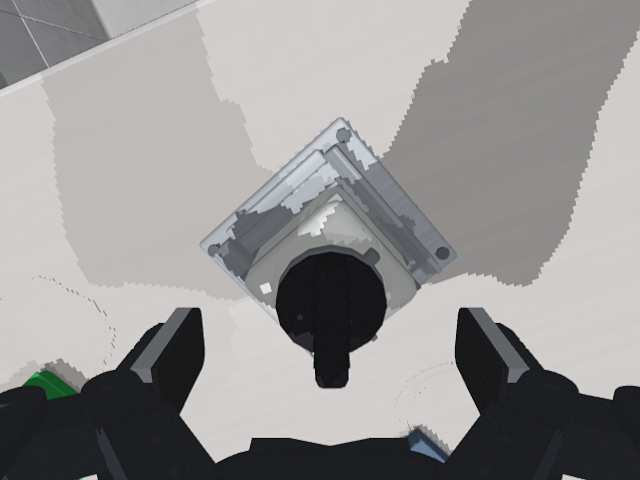

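The wing (columns 315–348, rows 310–388) is centred between the pads and square to them. Going down 2 mm and closing.

send_rows([
  [[0,0,0.002],0,0],
  [[0,0,0],0,0.5],
  [[0,0,0],0,1],
  [[0,0,0],0,1],
  [[0,0,0],0,1],
  [[0,0,0],0,1],
  [[0,0,0],0,1],
  [[0,0,0],0,1],
], force=50)

```text
t: 9.75
eef_pos: [0.4713, -0.2308, 0.1492]
orientation: [0.58, 3.087, 0.001]
contact_force: [-0.8, 1.3, 3.3]
width: 0.0102
```

Run:
```python
from plan import *
rep(); c=shot('wrist','w8.png')
```

```text
t 9.75 p [ 0.4713 -0.2308  0.1492] jaw 68.73 tilt [ 3.e-04  3.e-04 -1.e+00] F [-0.78  1.29  3.3 ] M [ 0.282  0.143 -0.017] w 0.0102 q [ 0.23  0.42  0.19  2.04 -0.12  0.69  1.69]
```

View pics/w8.png

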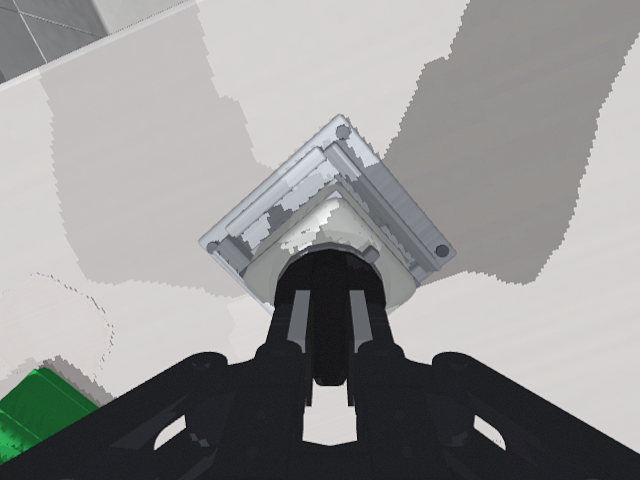

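The wing is gripped, with the tips just above the disc. First turn of 72° clockwise.

send_rows([
  [[0,0,0],4,1],
  [[0,0,0],8,1],
  [[0,0,0],8,1],
  [[0,0,0],8,1],
  [[0,0,0],8,1],
  [[0,0,0],8,1],
  [[0,0,0],8,1],
  [[0,0,0],8,1],
  [[0,0,0],8,1],
  [[0,0,0],4,1],
  [[0,0,0],0,1],
  [[0,0,0],0,1],
])

```text
t: 11.0
eef_pos: [0.4708, -0.2311, 0.1491]
orientation: [-2.284, -2.156, 0.001]
contact_force: [-2.2, -0.0, 5.1]
width: 0.0106
```

Run:
```python
from plan import *
rep(); c=shot('wrist','w9.png')
```

```text
t 11.0 p [ 0.4708 -0.2311  0.1491] jaw -3.29 tilt [-8.e-04  1.e-04 -1.e+00] F [-2.18 -0.    5.14] M [ 0.095  0.478 -0.065] w 0.0106 q [-0.03  0.46  0.52  2.06 -0.34  0.71  0.65]
```

View pics/w9.png

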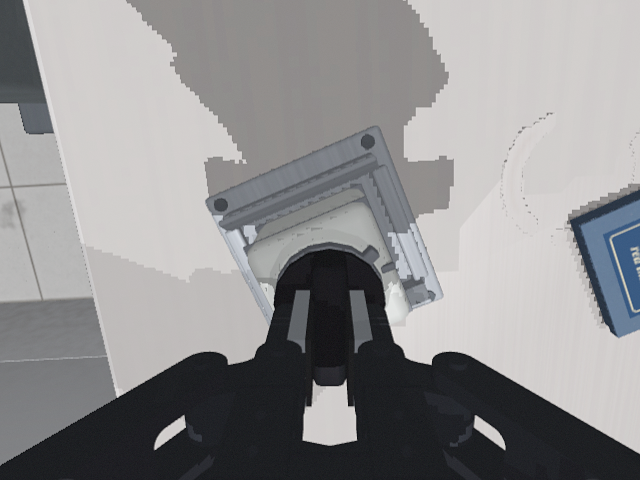

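The tab (371,253) is nearing the mark (392,268), with roughly 20° left. Next 14°, then small steps watching the moment.

send_rows([
  [[0,0,0],5,1],
  [[0,0,0],5,1],
  [[0,0,0],4,1],
  [[0,0,0],0,1],
  [[0,0,0],0,1],
])

```text
t: 11.55
eef_pos: [0.4706, -0.2311, 0.1491]
orientation: [-2.53, -1.862, 0.001]
contact_force: [-2.4, 1.3, 5.1]
width: 0.0102
```

Run:
```python
from plan import *
rep(); c=shot('wrist','w10.png'); rep()
im=cv2.imread('pics/w10.png')[120:340,180:460]; cv2.imwrite('pics/w10c.png',cv2.resize(im,None,fx=2.5,fy=2.5,interpolation=cv2.INTER_CUBIC))
```

```text
t 11.55 p [ 0.4706 -0.2311  0.1491] jaw -17.3 tilt [-1.e-03  3.e-04 -1.e+00] F [-2.42  1.29  5.11] M [ 0.154  0.61  -0.053] w 0.0102 q [-0.08  0.47  0.58  2.06 -0.39  0.72  0.45]
t 11.6 p [ 0.4706 -0.2311  0.1491] jaw -17.29 tilt [-9.e-04  4.e-04 -1.e+00] F [-1.6   0.82  6.11] M [ 0.141  0.52  -0.064] w 0.0106 q [-0.08  0.47  0.58  2.06 -0.39  0.72  0.45]
```

View pics/w10c.png

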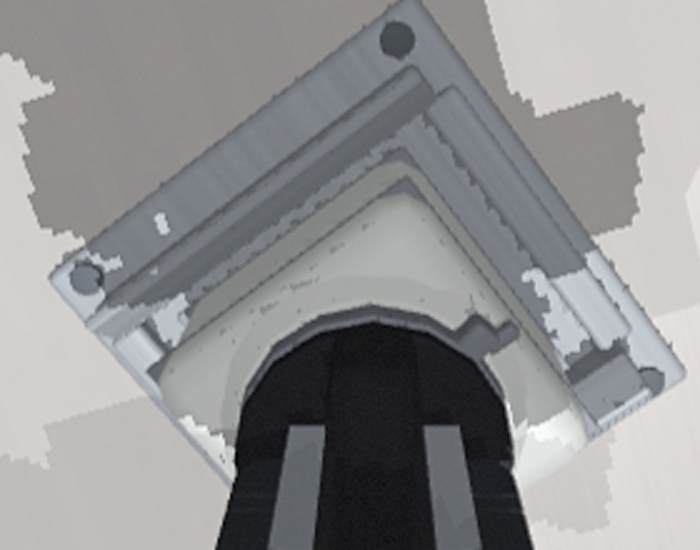

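The tab is about 8° short of the mark. Continuing in small steps.

send_rows([
  [[0,0,0],4,1],
  [[0,0,0],2,1],
  [[0,0,0],0,1],
])

```text
t: 11.9
eef_pos: [0.4706, -0.2311, 0.1491]
orientation: [-2.624, -1.726, 0.001]
contact_force: [-2.6, 1.8, 6.6]
width: 0.0109
```

Run:
```python
from plan import *
rep(); c=shot('wrist','w11.png'); rep()
im=cv2.imread('pics/w11.png')[120:340,180:460]; cv2.imwrite('pics/w11c.png',cv2.resize(im,None,fx=2.5,fy=2.5,interpolation=cv2.INTER_CUBIC))
```

```text
t 11.9 p [ 0.4706 -0.2311  0.1491] jaw -23.32 tilt [-1.1e-03  4.0e-04 -1.0e+00] F [-2.6   1.76  6.63] M [ 0.161  0.615 -0.038] w 0.0109 q [-0.1   0.48  0.61  2.06 -0.41  0.72  0.37]
t 11.95 p [ 0.4706 -0.2311  0.1491] jaw -23.3 tilt [-1.1e-03  5.0e-04 -1.0e+00] F [-1.86  0.04  6.06] M [ 0.163  0.583 -0.045] w 0.0106 q [-0.1   0.48  0.61  2.06 -0.41  0.72  0.37]
```

View pics/w11c.png

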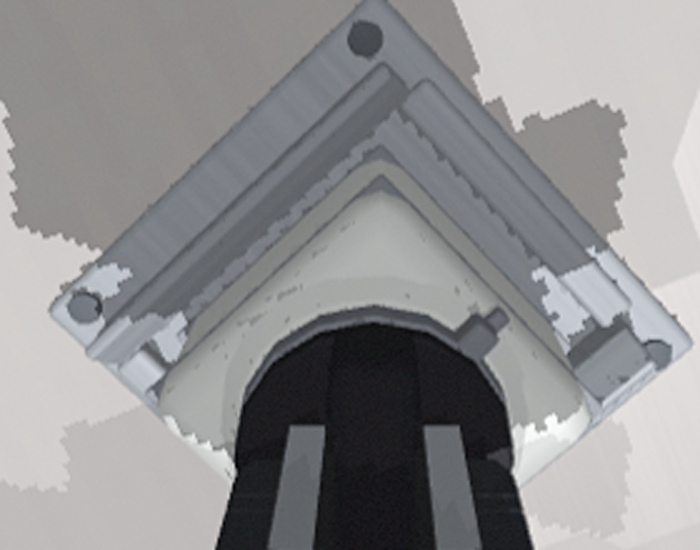

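The tab is now nearly on the mark and still fixed relative to the fingers (crop (480,335)), so there is no slip yet.

send_rows([
  [[0,0,0],3,1],
  [[0,0,0],3,1],
  [[0,0,0],0,1],
])

```text
t: 12.25
eef_pos: [0.4708, -0.2311, 0.1491]
orientation: [-2.711, -1.587, 0.001]
contact_force: [-1.7, -0.1, 4.8]
width: 0.0105
```

Run:
```python
from plan import *
rep(); c=shot('wrist','w12.png'); rep()
im=cv2.imread('pics/w12.png')[120:340,180:460]; cv2.imwrite('pics/w12c.png',cv2.resize(im,None,fx=2.5,fy=2.5,interpolation=cv2.INTER_CUBIC))
```

```text
t 12.25 p [ 0.4708 -0.2311  0.1491] jaw -29.32 tilt [-9.e-04  2.e-04 -1.e+00] F [-1.66 -0.07  4.77] M [ 0.124  0.519 -0.053] w 0.0105 q [-0.12  0.49  0.64  2.06 -0.43  0.73  0.28]
t 12.3 p [ 0.4708 -0.2311  0.1491] jaw -29.29 tilt [-8.e-04  2.e-04 -1.e+00] F [-1.54  0.69  6.09] M [ 0.128  0.529 -0.065] w 0.0108 q [-0.12  0.49  0.64  2.06 -0.43  0.73  0.29]
```

View pics/w12c.png

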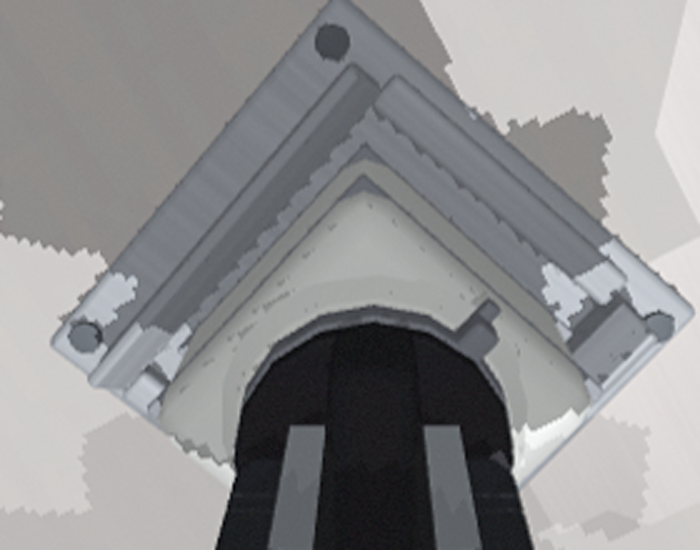

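send_rows([
  [[0,0,0],3,1],
  [[0,0,0],3,1],
  [[0,0,0],0,1],
])

```text
t: 12.6
eef_pos: [0.4712, -0.2312, 0.1491]
orientation: [2.79, 1.444, -0.0]
contact_force: [-1.5, -0.0, 4.9]
width: 0.0109
```

Run:
```python
from plan import *
rep(); c=shot('wrist','w13.png'); rep()
im=cv2.imread('pics/w13.png')[120:340,180:460]; cv2.imwrite('pics/w13c.png',cv2.resize(im,None,fx=2.5,fy=2.5,interpolation=cv2.INTER_CUBIC))
```

```text
t 12.6 p [ 0.4712 -0.2312  0.1491] jaw -35.27 tilt [ 1.e-04 -4.e-04 -1.e+00] F [-1.5  -0.03  4.91] M [ 0.021  0.28  -0.07 ] w 0.0109 q [-0.14  0.5   0.67  2.06 -0.45  0.73  0.2 ]
t 12.65 p [ 0.4712 -0.2312  0.1491] jaw -35.23 tilt [ 1.e-04 -4.e-04 -1.e+00] F [-1.19 -0.42  5.16] M [ 0.03   0.318 -0.057] w 0.01 q [-0.14  0.5   0.67  2.06 -0.45  0.73  0.2 ]
```

View pics/w13c.png

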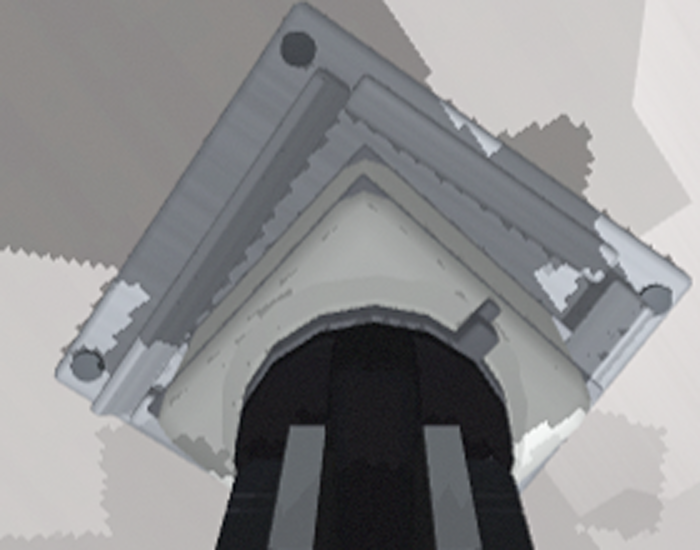

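The ring has reached its stop. The canister now turns with the gripper within the rail play (its corner stays at crop (365,180) while the holder turns). The rails should stop it soon.

send_rows([
  [[0,0,0],2,1],
  [[0,0,0],2,1],
  [[0,0,0],0,1],
])

```text
t: 12.95
eef_pos: [0.4712, -0.2311, 0.1491]
orientation: [2.839, 1.345, -0.0]
contact_force: [-1.6, 0.7, 5.9]
width: 0.0108
```

Run:
```python
from plan import *
rep(); c=shot('wrist','w14.png'); rep()
im=cv2.imread('pics/w14.png')[120:340,180:460]; cv2.imwrite('pics/w14c.png',cv2.resize(im,None,fx=2.5,fy=2.5,interpolation=cv2.INTER_CUBIC))
```

```text
t 12.95 p [ 0.4712 -0.2311  0.1491] jaw -39.29 tilt [ 1.e-04 -2.e-04 -1.e+00] F [-1.56  0.72  5.94] M [0.082 0.291 0.133] w 0.0108 q [-0.15  0.5   0.68  2.06 -0.47  0.74  0.15]
t 13.0 p [ 0.4712 -0.2311  0.1491] jaw -39.27 tilt [ 0.e+00 -2.e-04 -1.e+00] F [-1.26  0.45  5.55] M [0.111 0.335 0.082] w 0.0105 q [-0.15  0.5   0.68  2.06 -0.47  0.74  0.15]
```

View pics/w14c.png

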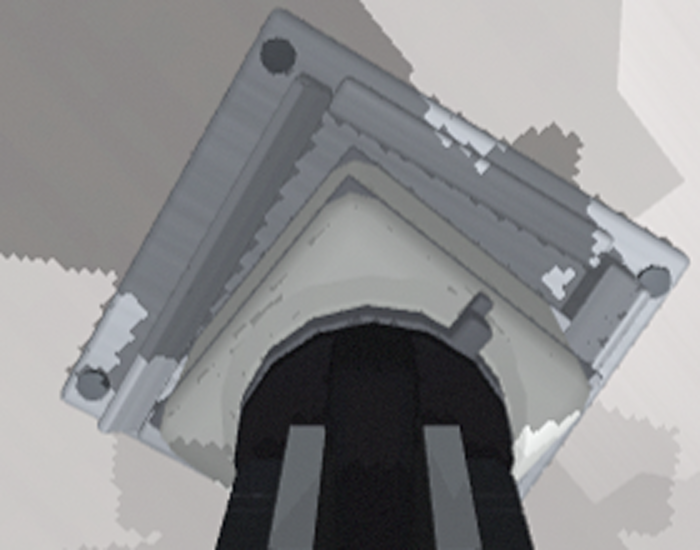

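The moment jumped by about 0.17 N m, and the tab moved relative to the fingers from crop (480,335) to about (470,325), so slip has begun. One more small step will make it definite.

send_rows([
  [[0,0,0],2.5,1],
  [[0,0,0],2.5,1],
])

```text
t: 13.2
eef_pos: [0.4712, -0.231, 0.1491]
orientation: [2.895, 1.219, 0.0]
contact_force: [-0.3, 0.1, 6.4]
width: 0.0107
```

Run:
```python
from plan import *
rep(); c=shot('wrist','w15.png'); rep()
im=cv2.imread('pics/w15.png')[120:340,180:460]; cv2.imwrite('pics/w15c.png',cv2.resize(im,None,fx=2.5,fy=2.5,interpolation=cv2.INTER_CUBIC))
```

```text
t 13.2 p [ 0.4712 -0.231   0.1491] jaw -44.33 tilt [ 0. -0. -1.] F [-0.35  0.14  6.35] M [0.081 0.374 0.24 ] w 0.0107 q [-0.17  0.51  0.71  2.06 -0.49  0.74  0.08]
t 13.25 p [ 0.4712 -0.2311  0.1491] jaw -44.42 tilt [-1.e-04 -1.e-04 -1.e+00] F [-2.19  1.51  6.98] M [0.129 0.374 0.127] w 0.0105 q [-0.17  0.51  0.71  2.06 -0.49  0.74  0.07]
```

View pics/w15c.png

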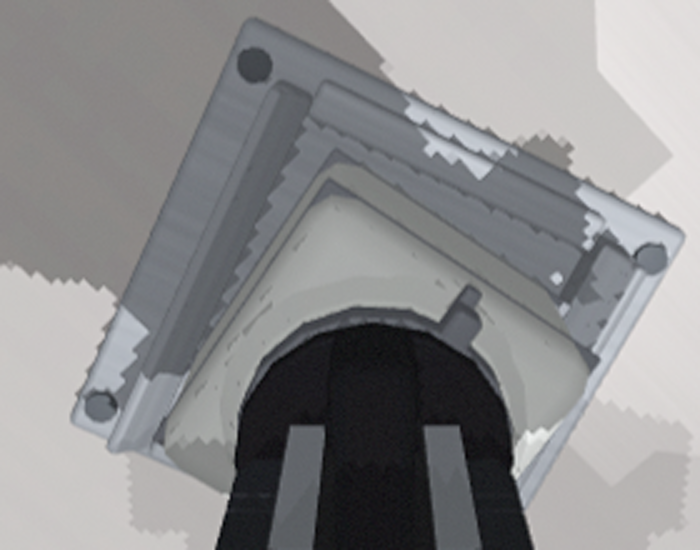

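The slip is clear. The tab now lags the fingers, at crop (460,322), and the moment is near 0.25–0.3 N m with about 8° of slip. Stopping here to release and rise.

send_rows([
  [[0,0,0],0,0.7],
  [[0,0,0],0,0.3],
  [[0,0,0],0,0],
  [[0,0,0],0,0],
  [[0,0,0],0,0],
  [[0,0,0],0,0],
  [[0,0,-0.02],0,0],
  [[0,0,-0.04],0,0],
  [[0,0,-0.04],0,0],
  [[0,0,0],0,0],
  [[0,0,0],0,0],
])

```text
t: 14.35
eef_pos: [0.4714, -0.2308, 0.2494]
orientation: [2.894, 1.221, 0.003]
contact_force: [-0.7, -0.3, -0.5]
width: 0.0853
```

Run:
```python
from plan import *
rep(); c=shot('wrist','w16.png'); shot('scene','s16.png')
x0,y0,x1,y1=200,100,460,330
vv,uu=np.mgrid[y0:y1,x0:x1]
P=np.array([dep(c,u,v) for u,v in zip(uu.ravel(),vv.ravel())])
for lo,hi in [(.052,.060),(.067,.074),(.083,.097)]:
    s=(P[:,2]>lo)&(P[:,2]<hi)
    r=cv2.minAreaRect(P[s][:,:2].astype(np.float32)*1000); print(s.sum(),[np.round(k,1) for k in r],np.median(P[s][:,2]))
im=cv2.imread('pics/w16.png')[120:320,220:440]; cv2.imwrite('pics/w16c.png',cv2.resize(im,None,fx=3,fy=3,interpolation=cv2.INTER_CUBIC))
```

```text
t 14.35 p [ 0.4714 -0.2308  0.2494] jaw -44.25 tilt [ 1.9e-03  3.0e-04 -1.0e+00] F [-0.67 -0.3  -0.48] M [ 0.022  0.015 -0.023] w 0.0853 q [-0.28  0.36  0.83  1.98 -0.33  0.93 -0.05]
2586 [array([ 472.5, -230.2]), array([55.7, 55. ]), np.float64(12.4)] 0.05578813388974574
2277 [array([ 472.8, -229.5]), array([41.4, 42.4]), np.float64(45.7)] 0.07126142274488612
1692 [array([ 472.3, -230. ]), array([45.2, 12.8]), np.float64(45.8)] 0.09085852775060892
```

View pics/w16c.png

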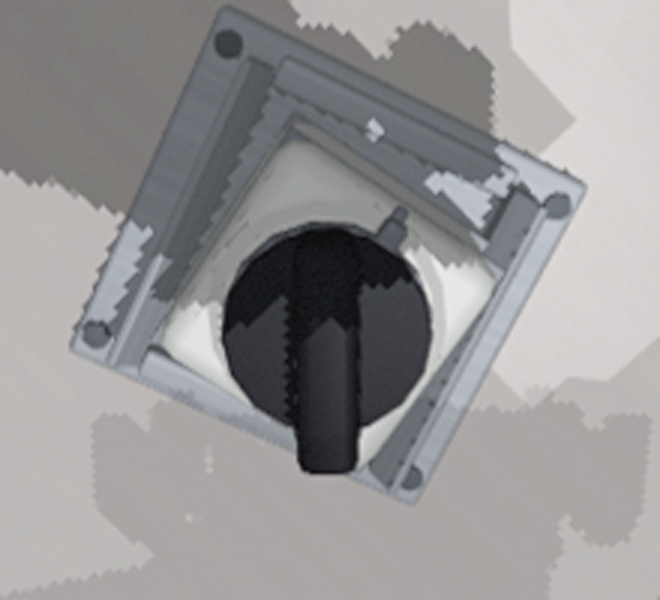

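View pics/s16.png

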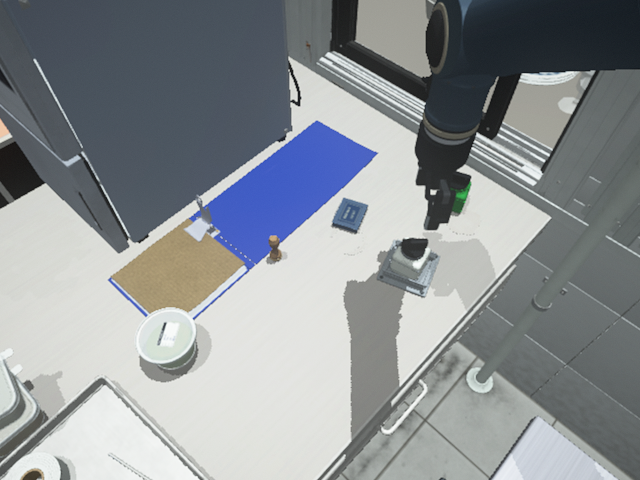

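```bash
python3 -c "
from plan import *
rep(); print(env.finish_job())"
```

```text
t 14.45 p [ 0.4706 -0.2303  0.2478] jaw -44.25 tilt [-0.0019  0.001  -1.    ] F [-0.18 -0.18 -0.11] M [0.027 0.064 0.012] w 0.0854 q [-0.28  0.36  0.83  1.99 -0.33  0.93 -0.05]
the job is handed in; nothing more can be done
None
```

I lifted the canister by its body, stood it in the holder and let go. I then took the cap by its wing, turned it clockwise until it slipped, released it and handed the job in at about 14.5 s.

**Last checks:**
- **Standing in the holder:** the body top is at 0.056 m and the wing top at 0.091 m, as expected for a canister fully down on the 6 mm plate.
- **Screwed closed:** the ring's tab stands over the shoulder mark.
- **Slip:** the moment rose from about −0.06 to a noisy peak reading of 0.24 N m, and the wing visibly moved past the ring by roughly 8–10°. I judged that by eye from the tab; adding up the turn angles allows up to about 14°. Both are well under an eighth of a turn.
- **Bystanders and robot:** the stamp, stamp pad and green look-alike look unmoved in the last picture. The gripper is open and clear, and the highest contact force I saw was about 13 N.

**What disagreed:**
- **Camera positions:** the three cameras differed by up to 2.5 mm on position, so I averaged them or used the wrist view.
- **Canister rotation:** the canister turned about 7° clockwise within the rails' play before they stopped it.

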